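# Crank the sample round and take its temperature

## Task

Wind the hand crank until the sloping steel plate on the sample tub stands over the pointer at the front of the turntable. Then take the contact thermometer wand from its rest, point it squarely at the middle of the plate and hold its sprung tip lightly pressed on the plate, steady for about two seconds, without pushing hard. Lay the wand back in its rest as it was, leaving the tub facing the pointer and the cup, dish and magnifier where they are.

Things in the scene. Friction and masses are not known exactly. Their poses are not given: they have to be found in the camera images.
- stage: grey gearbox 365 x 180 x 40 mm, fixed to the table. Origin: on the table under the turntable's axis. Its front is its -x side, where a flat steel pointer 34 mm wide juts out to x = -145 mm at y = 0. The crank's axis stands at x = +200 mm, y = 0. z up.
- turntable: the turntable (disc 156 mm across; clamped on it the white tub, 116 mm across, top 131 mm above the table, with its plate on its -x side). Origin: on its vertical axis at the table; its axes agree with the stage's when the plate is over the pointer. No stops. It turns 1/4 as far as the crank, the same way round.
- crank (a joint): turn of the hand crank about its vertical axis, rad, counter-clockwise from above; turns freely without end, stays where left; four times the turntable's turn from the pointer (at 0 the arm points along the stage's +x)
- crank_knob (a point): middle of the top part of the crank's upright round black knob, 24 mm across, from 72 to 112 mm above the table; this point is on its axis, 98 mm above the table and 45 mm from the crank's axis. The knob spins freely on its pin
- plate_out (a point): sloping steel plate (disc 50 mm across) on a round mount on the tub's side. The point: centre of the plate's face when fully out, 90 mm from the turntable's axis, 115 mm above the table; z points out of the plate, 30 degrees above level; y is level. The plate really sits 0 to 14 mm deeper (towards -z), each time different, not measured: find it by touch.
- wand: contact thermometer wand, 220 g: grey box handle 140 long (x -80 to +60 mm), 34 wide (y), 30 high (z 0 to 30 mm), then a round black nose 24 mm across to x = 84 and a steel tip 16 mm across to x = 100 mm. Origin: underside of the handle, near the centre of mass; x points to the tip, z up as it lies in the rest. The tip's axis is at z = 15 mm.
- wand_tip (a point): middle of the end face of the wand's steel tip. The tip is sprung: it goes in up to 7 mm, from 1 N to about 9.6 N, then it is against its stop
- rest: dark steel rest fixed to the table: base 140 x 90 x 6 mm, two saddles 12 mm thick at x = -55 and +35 mm carry the wand, underside 30 mm above the table, its x along the rest's x, between cheeks 48 mm apart rising to 46 mm. Origin: on the table right below the wand's origin when in place. Fingers take the wand from above between the saddles, about x = -10 mm.
- tumbler: blue cup, 74 mm across, 125 mm high, origin under its centre; leave alone
- dish: covered sample dish, 90 mm across, 16 mm high, origin under its centre; leave alone
- magnifier: magnifying glass lying flat, 84 mm across, 12 mm thick, handle to x = -127 mm, origin under the lens; leave alone

How it is judged:
By the outcome, as a careful person would: the job done as asked, in the order asked, and still so for the second after the job is handed in, with the robot touching nothing.
It also fails if it takes over 70 s, if anything falls off the work surface, if the arm or the gripper's body presses on something with over 40 N, if the wrist force passes 120 N, or if a joint passes its speed limit or range.

## Robot

A 6-joint arm with a two-finger parallel gripper is mounted at the origin on the work surface. World frame = base frame: x ahead of the robot, y to its left, z up, the work surface at z = 0. Lengths are in m, angles in degrees, forces in N, time in s.
With the tool pointing down it reaches from about 0.4 to 0.825 m from the base axis. Payload 7 kg.
Tool frame: the origin (TCP) lies midway between the tips of the shut fingers; the grasp point (between the pads) lies 19 mm behind it; z points along the fingers, y is the line along which they close (so a half turn about z gives the same grasp; the last joint's range is limited). The gripper opens to 88 mm and grips with 3 to 60 N. Pads are 19 mm wide; open, the fingers measure 130 mm over their backs; the gripper's body (78 mm by 193 mm) begins 47 mm behind the grasp point.
Start: joints at [92.137, 20.546, 0.682, 0, -70.136, -16.507], TCP at [0.168, 0.654, 0.227] pointing down, gripper open.
Joint ranges: [-176.03, 176.03], [-82.01, 121.73], [-58.28, 71.71], [-173.87, 95.51], [-174.79, -0.11], [-173.66, 173.66]. Speed limits (degrees/s): [136.94, 136.94, 172.46, 180, 180, 180].

## Interface

Orientations are given as a 3x3 rotation matrix whose columns are the frame's x, y, z axes.
In Python, from rig import robot gives the robot as it stands. Calls block until the motion is done:
- robot.goto(position, orientation): joint-space move of the TCP to a pose.
- robot.servo_line(position, ori=None, speed=0.15): straight line of the TCP; ori=None keeps the orientation; speed is the mean speed in m/s.
- robot.movej(angles): joint-space move.
- robot.move_gripper(opening): opening from 0.0 (shut) to 1.0 (fully open); the grip force is fixed at half the most; returns when the fingers have stopped.
- robot.dwell(seconds).
- robot.ik(position, orientation): joint angles nearest the present ones, or None.
- robot.grab_frame(name): name is "scene" or "top" or "wrist"; returns (picture, depth): 384x512x3 uint8, red, green, blue; 384x512 float32, m along the optical axis (not along the pixel's ray), 0 where there is no reading.
- robot.camera_info(name): a dict with "vfov" (degrees; the focal length in pixels is half the picture's height over the tangent of half this angle, whatever the lens; pixels are square), "cx", "cy" (the principal point, pixels), "view" (4x4, takes a point from world to camera coordinates); the wrist camera has in their place "T_tool_cam" (4x4, takes a point from camera to tool coordinates, whose origin is the TCP and whose axes are the flange's). Camera axes: x right, y down, z forward; pixel columns grow to the right and rows downward; lengths in m; the calibration is good to about 2 mm. A picture is of the moment at which its call begins: read the wrist's pose just before it. camera_info takes no time and is no camera call.
A pose or a line that the arm cannot do raises robot.Unreachable and nothing moves.
- robot.job_done(): hands the job in; it is judged then, once.
Readings, each from a call of its own:
- robot.read_t(): time.
- robot.read_qpos(): joint angles.
- robot.read_qvel(): joint speeds.
- robot.read_effort(): joint torques, N m.
- robot.read_position(): TCP position.
- robot.read_tcp_rot(): TCP orientation.
- robot.read_force(): force on the tool from outside, world axes, zero at the start.
- robot.read_ft_torque(): the same for the moment, N m.
- robot.read_grip_width(): opening from 0.0 (shut) to 1.0 (fully open).
- robot.read_finger_force(): force on a finger pad.
Only numpy, scipy, OpenCV 4.12 (cv2) and the standard library are available. Lean on these libraries where they do the work, as an engineer would, in place of code of your own. Each camera call takes 0.05 s, during which the arm holds its last target. There are 200 camera calls.

## Working session

There is one attempt and no reset: what is moved stays moved. The work goes in short steps, each a Python script; the robot and the scene stay as the last script left them, time stands still between calls to the robot, and variables do not carry over. Pictures are saved under pics/ and viewed, at most 11 in all, crops included, and the job is handed in when it is done.

```bash
ls; mkdir -p pics; python3 - <<'E'
from rig import robot
import cv2,numpy as np
for n in("scene","top"):
    p,d=robot.grab_frame(n); cv2.imwrite(f"pics/{n}0.png",p[:,:,::-1]); np.save(f"pics/{n}0.npy",d)
    print(n,robot.camera_info(n))
print(robot.camera_info("wrist"),robot.read_t(),robot.read_tcp_rot())
E
```

```text
pics
scene {'vfov': 57.74172571728466, 'cx': 254.37007430132584, 'cy': 187.4169506901338, 'view': array([[ 0.41393424,  0.91026976, -0.00821   , -0.23573384],
       [ 0.72280299, -0.33414175, -0.60490093, -0.37586925],
       [-0.55336633,  0.24445499, -0.79625842,  1.30347827],
       [ 0.        ,  0.        ,  0.        ,  1.        ]])}
top {'vfov': 56.90887598722287, 'cx': 262.10677071557274, 'cy': 187.10755464681634, 'view': array([[-0.0252958 , -0.99965256, -0.00740816, -0.02486371],
       [-0.98843585,  0.02611893, -0.14937324,  0.622518  ],
       [ 0.14951483,  0.00354397, -0.98875313,  0.76613029],
       [ 0.        ,  0.        ,  0.        ,  1.        ]])}
{'vfov': 71.66962418735426, 'cx': 253.95732989207056, 'cy': 194.9832873210103, 'T_tool_cam': array([[ 2.79656753e-04, -9.51365679e-01, -3.08063739e-01,
         8.31193031e-02],
       [ 9.99999886e-01,  3.85563168e-04, -2.82911728e-04,
         9.67268807e-05],
       [ 3.87930539e-04, -3.08063624e-01,  9.51365678e-01,
        -1.57782548e-01],
       [ 0.00000000e+00,  0.00000000e+00,  0.00000000e+00,
         1.00000000e+00]])} 0.1 [[ 9.68692608e-01 -2.48263148e-01 -2.02028640e-04]
 [-2.48263167e-01 -9.68691462e-01 -1.50055206e-03]
 [ 1.76828361e-04  1.50372996e-03 -9.99998854e-01]]
```

View pics/scene0.png

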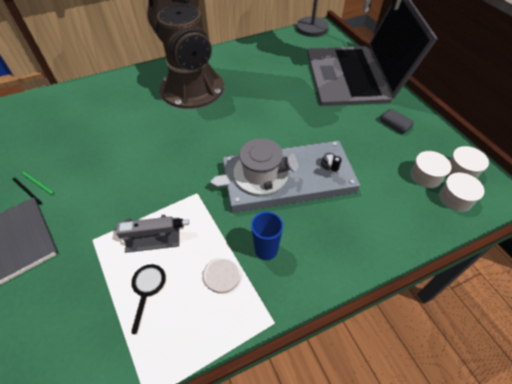

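View pics/top0.png

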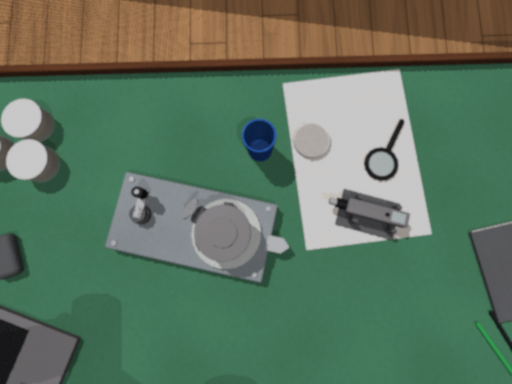

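```bash
python3 - <<'E'
import cv2,numpy as np
a=cv2.imread("pics/top0.png");b=cv2.imread("pics/scene0.png")
A=cv2.resize(a[160:300,95:305],None,fx=3.8,fy=3.8,interpolation=cv2.INTER_CUBIC)
cv2.imwrite("pics/topc.png",A)
B=cv2.resize(b[130:220,205:365],None,fx=5,fy=5,interpolation=cv2.INTER_CUBIC)
cv2.imwrite("pics/scenec.png",B)
E
```

```text
(no output)
```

View pics/topc.png

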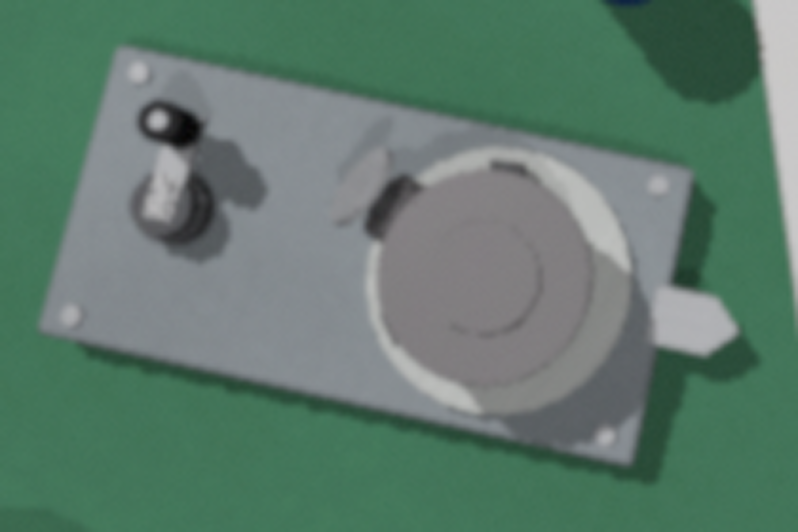

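View pics/scenec.png

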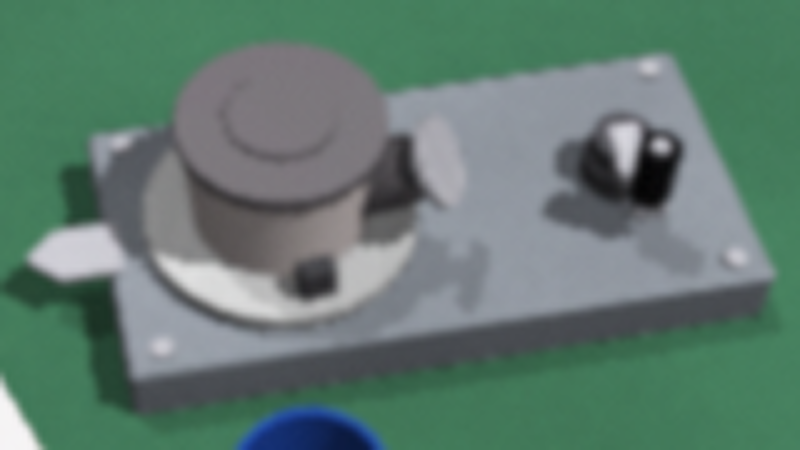

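The overview pictures show the stage centred near (190,230) in the top image, pointer to the right at (289,247), knob at (137,192), and the plate facing left at (190,209). The wand lies at (333,200)–(405,218) with its tip to the left. I'll turn these into coordinates next.

```bash
cat > h.py <<'E'
import numpy as np, cv2
from rig import robot
def ray(n,uv,T=None):
    c=robot.camera_info(n); f=192/np.tan(np.radians(c["vfov"]/2))
    if T is None: T=np.linalg.inv(c["view"])
    uv=np.atleast_2d(np.asarray(uv,float))
    d=np.c_[(uv[:,0]-c["cx"])/f,(uv[:,1]-c["cy"])/f,np.ones(len(uv))]@T[:3,:3].T
    return T[:3,3],d
def cast(n,uv,z,T=None):
    o,d=ray(n,uv,T); return o+d*((z-o[2])/d[:,2])[:,None]
def wristT():
    T=np.eye(4);T[:3,:3]=robot.read_tcp_rot();T[:3,3]=robot.read_position()
    return T@robot.camera_info("wrist")["T_tool_cam"]
def down(xdir): # tool pointing down, tool x along given horizontal direction
    x=np.array([xdir[0],xdir[1],0.])/np.hypot(*xdir[:2]); z=np.array([0,0,-1.]); return np.c_[x,np.cross(z,x),z]
E
python3 - <<'E'
from h import *
np.set_printoptions(precision=4,suppress=True)
cr=lambda p:np.array(p)/3.8+[95,160]
C=cast("top",cr([(118,45),(692,170),(632,465),(40,332)]),.04)
print(C,[np.linalg.norm(C[i]-C[i-1]) for i in range(4)])
xs=(C[0]+C[3]-C[1]-C[2])[:2]; xs/=np.linalg.norm(xs); ys=np.array([-xs[1],xs[0]])
mid=C.mean(0)[:2]; print("xs",xs,np.degrees(np.arctan2(xs[1],xs[0])),"mid",mid)
tub=cast("top",cr([(485,277)]),.131)[0]; print("tub",tub)
ptr=cast("top",cr([(738,332)]),.04)[0]
k=cast("top",cr([(158,120)]),.112)[0]
pl=cast("top",cr([(360,187)]),.115)[0]
pl2=cast("scene",np.array([[440,162]])/5+[205,130],.115)[0]
k2=cast("scene",np.array([[660,145]])/5+[205,130],.112)[0]
t2=cast("scene",np.array([[282,122]])/5+[205,130],.131)[0]
loc=lambda p:np.array([(p[:2]-tub[:2])@xs,(p[:2]-tub[:2])@ys])
for n,p in dict(mid=mid,ptr=ptr,k=k,k2=k2,plate=pl,plate2=pl2,tub2=t2).items():print(n,p,loc(p))
w=cast("top",[(330,201),(405,219)],.05);print("wand",w)
for nm,z in(("tumbler",(260,137,.125)),("dish",(312,142,.016)),("mag",(381,164,.01)),):print(nm,cast("top",[z[:2]],z[2]))
# ik checks for crank and touch poses
X=np.r_[xs,0];ax=tub+0.2*X
for s in(1,-1):
  R=down(s*X)
  print("crank",s,[robot.ik((ax[:2]+.045*np.array([np.cos(a),np.sin(a)])).tolist()+[.081],R) is not None for a in np.arange(0,6.28,.8)])
  c,q=np.cos(np.pi/6),.5
  xw=c*X-[0,0,q]; zw=q*X+[0,0,c]; R=np.c_[s*xw,np.cross(-zw,s*xw),-zw]
  tip=np.array([*(tub[:2]-.09*xs),.115])
  for g in(.08,0,-.014):
    p=tip-xw*(.11+g)-zw*.019; print("touch",s,p,robot.ik(p,R))
  ww=w[0]-w[1]
  print("pick",robot.ik([*w.mean(0)[:2],.026],down(s*ww)))
E
```

```text
[[ 0.6671  0.2758  0.04  ]
 [ 0.5809 -0.0743  0.04  ]
 [ 0.4086 -0.0338  0.04  ]
 [ 0.4942  0.3167  0.04  ]] [np.float64(0.17770158154990673), np.float64(0.3605302620189755), np.float64(0.17693602342390066), np.float64(0.3607577013125121)]
xs [0.2382 0.9712] 76.21997752938637 mid [0.5377 0.1211]
tub [0.5177 0.0407 0.131 ]
mid [0.5377 0.1211] [ 0.0829 -0.0003]
ptr [ 0.4837 -0.0985  0.04  ] [-0.1433 -0.0002]
k [0.6092 0.2237 0.112 ] [ 0.1996 -0.0453]
k2 [0.6123 0.224  0.112 ] [ 0.2006 -0.0482]
plate [0.5688 0.1107 0.115 ] [ 0.0801 -0.0329]
plate2 [0.5758 0.1103 0.115 ] [ 0.0815 -0.0398]
tub2 [0.528  0.0404 0.131 ] [ 0.0022 -0.0101]
wand [[ 0.5852 -0.1941  0.05  ]
 [ 0.5402 -0.3601  0.05  ]]
tumbler [[ 0.7171 -0.0395  0.125 ]]
dish [[ 0.7337 -0.1646  0.016 ]]
mag [[ 0.6761 -0.3295  0.01  ]]
crank 1 [True, True, True, True, True, True, True, True]
touch 1 [ 0.4548 -0.2158  0.1935] [ 15.8113   8.2221 -38.5306  29.3498 -62.5065 132.1936]
touch 1 [ 0.4713 -0.1485  0.1535] [ 23.1327  12.3836 -38.6723  27.1991 -61.0004 125.0723]
touch 1 [ 0.4742 -0.1367  0.1465] [ 24.3246  13.212  -38.5426  26.8137 -60.7156 123.9507]
pick [ -8.4129  26.9496 -18.6149   0.     -44.4355 173.2438]
crank -1 [True, True, True, True, True, True, True, True]
touch -1 [ 0.4548 -0.2158  0.1935] [ 15.8113   8.2221 -38.5306  29.3498 -62.5065 -47.8064]
touch -1 [ 0.4713 -0.1485  0.1535] [ 23.1327  12.3836 -38.6723  27.1991 -61.0004 -54.9277]
touch -1 [ 0.4742 -0.1367  0.1465] [ 24.3246  13.212  -38.5426  26.8137 -60.7156 -56.0493]
pick [ -8.4129  26.9496 -18.6149   0.     -44.4355  -6.7562]
```

```bash
python3 - <<'E'
from h import *
np.set_printoptions(precision=4,suppress=True)
X=np.array([.2382,.9712,0])
robot.goto([.59,.18,.26],down(-X))
T=wristT();np.save("T1.npy",T)
p,d=robot.grab_frame("wrist");cv2.imwrite("pics/w1.png",p[:,:,::-1]);np.save("pics/w1d.npy",d);print(robot.read_t())
E
```

```text
2.4167
```

View pics/w1.png

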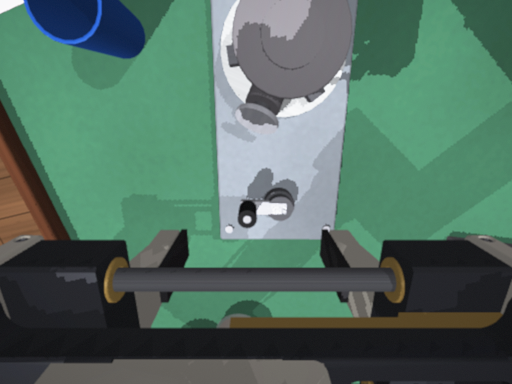

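Knob top shows at (248,219) with a white pin end, the hub at (278,203), the stage end corners at (220,240) and (334,239), and the tub lid at about (292,38).

```bash
python3 - <<'E'
from h import *
np.set_printoptions(precision=4,suppress=True)
T=np.load("T1.npy");X=np.array([.2382,.9712]);Y=np.array([-X[1],X[0]]);tub=np.array([.5177,.0407])
im=cv2.imread("pics/w1.png")
dark=(im.max(2)<60).astype(np.uint8); sub=dark[190:240,225:265]
n,l,s,c=cv2.connectedComponentsWithStats(sub); print(s,c+[225,190])
e=cv2.cvtColor(im[200:230,236:262],cv2.COLOR_BGR2GRAY);print(e[::2,::2])
C=cast("wrist",[(220,240),(334,239)],.04,T);print("end",C,np.linalg.norm(C[0]-C[1]),C.mean(0)[:2]-X*.2825,"dir",(lambda v:np.degrees(np.arctan2(-v[0],v[1])))((C[1]-C[0])))
for nm,uv,z in(("knob",(248,219),.112),("tub",(292,38),.131),("plate",(258,115),.115)):
  q=cast("wrist",[uv],z,T)[0];print(nm,q,(q[:2]-tub)@X,(q[:2]-tub)@Y)
E
```

```text
[[   0    0   40   50 1699]
 [  14   11   17   26  301]] [[244.01   214.94  ]
 [247.2658 212.0166]]
[[175 174 153 104  75  66  65  72  85  90 108 103 106]
 [174 175 181 113  16  13  11  15  42 111 156 154 153]
 [174 176 117  16  13  17  16  14  14  55 143 157 166]
 [175 176  49  11  14  16  18  16  13  12 126 166 242]
 [177 158  30  15  15  13  15  14  15  10 108 225 244]
 [178 140  18  17  29  37  36  27  14  11 140 245 243]
 [180 132  29  48  49  50  48  49  40  15 161 244 242]
 [179 105  48  51  48  48  47  45  47  38 143 230 223]
 [179  95  52  50 136 206 192  95  44  44 123 203 201]
 [178  75  50  81 227 229 230 192  50  44 104 203 205]
 [179  84  50  84 232 229 229 200  54  44 130 203 202]
 [180 117  49  52 159 213 201 109  44  48 167 204 203]
 [182 167  81  48  48  60  55  45  44 115 207 205 203]
 [179 179 166  98  56  49  52  60 136 197 207 205 202]
 [178 178 179 180 166 149 165 189 204 204 203 204 202]]
end [[0.6677 0.2783 0.04  ]
 [0.4925 0.3192 0.04  ]] 0.17995512738852115 [0.5128 0.0244] dir 76.86448167596791
knob [0.6071 0.2245 0.112 ] 0.19977001917379433 -0.0430559530527313
tub [0.5187 0.0457 0.131 ] 0.005119689132980487 0.00020866102846817244
plate [0.5663 0.1067 0.115 ] 0.07568144671229471 -0.031448877373642506
```

```bash
python3 - <<'E'
from h import *
np.set_printoptions(precision=3,suppress=True)
a0=np.radians(76.4);X=np.array([np.cos(a0),np.sin(a0)]);R=down(-X)
ax=np.array([.5653,.2348]);kn=np.array([.609,.224])
robot.move_gripper(.5)
robot.goto([*kn,.15],R)
robot.servo_line([*kn,.081],speed=.1);print("F",robot.read_force(),robot.read_t())
robot.move_gripper(0);print(robot.read_grip_width(),robot.read_finger_force(),robot.read_force(),robot.read_t())
for a in np.arange(-97.5,-145,-7.5*2):
    t=a0+np.radians(a)
    robot.servo_line([*(ax+.045*np.array([np.cos(t),np.sin(t)])),.081],speed=.1)
    F=robot.read_force();u=np.array([np.cos(t),np.sin(t)]);print(a,"rad",F[:2]@u,"tan",F[:2]@[-u[1],u[0]],F[2],robot.read_t())
E
```

```text
F [0.697 0.222 0.115] 4.7083
0.2633712268901134 29.9999937415123 [ 2.523 -1.732  1.974] 5.1917
-97.5 rad 1.4636291786833098 tan 0.057664690386279416 4.111848318765647 5.4417
-112.5 rad 0.2974642883645259 tan -1.7956213340852127 5.940007574491162 5.7083
-127.5 rad -1.8286706197395801 tan -1.9449432318449364 7.027550589892494 5.975
-142.5 rad -5.386669170253985 tan -1.6822771774315384 5.9856620514487755 6.2417
```

```bash
python3 - <<'E'
from h import *
np.set_printoptions(precision=3,suppress=True)
a0=np.radians(76.4);ax=np.array([.5653,.2348]);mx=0
for i,a in enumerate([*np.arange(-157.5,-719,-15),-720]):
    t=a0+np.radians(a);u=np.array([np.cos(t),np.sin(t)])
    robot.servo_line([*(ax+.045*u),.081],speed=.1)
    F=robot.read_force()
    if i%3==0: print(a,"rad",F[:2]@u,"tan",F[:2]@[-u[1],u[0]],F[2])
    if np.linalg.norm(F)>45: print("STOP",a,F);break
print(robot.read_t(),robot.read_grip_width())
robot.dwell(.2)
robot.move_gripper(.5);robot.dwell(.1)
p=robot.read_position()
robot.servo_line([p[0],p[1],.2],speed=.2)
for n in("top","scene"):
    q,d=robot.grab_frame(n);cv2.imwrite(f"pics/{n}1.png",q[:,:,::-1])
print(robot.read_t())
a=cv2.imread("pics/scene1.png")
cv2.imwrite("pics/s1c.png",cv2.resize(a[120:260,90:370],None,fx=2.8,fy=2.8,interpolation=cv2.INTER_CUBIC))
E
```

```text
-157.5 rad -6.014534071520772 tan -1.63821388830864 5.482638314054924
-202.5 rad -6.622030878121098 tan -1.137445210000553 1.2510809218296952
-247.5 rad -3.854209023440454 tan -2.1386519035675127 2.5704898088369728
-292.5 rad -0.3877367729844552 tan -1.7390657770418017 6.087731453283021
-337.5 rad 4.946710314641068 tan -1.7774013084626985 4.888478548079948
-382.5 rad 7.00101717354421 tan -1.7890215550872623 1.674722150872503
-427.5 rad 6.275732142780928 tan -1.7269792151023826 2.57703071818245
-472.5 rad 0.9359713365869059 tan -1.5245096820232598 7.628995516943725
-517.5 rad -6.482978280229588 tan -1.7701419669291654 7.617390759104784
-562.5 rad -7.924460558425931 tan -2.4135323936590165 3.319954096300071
-607.5 rad -5.962537834470768 tan -2.417019979669122 2.2923289586301774
-652.5 rad -0.7553448434044349 tan -1.6512102731521077 7.020617413190305
-697.5 rad 5.389773201497123 tan -1.7681875588700724 5.4447337714094495
16.625 0.2676702679884122
18.375
```

View pics/s1c.png

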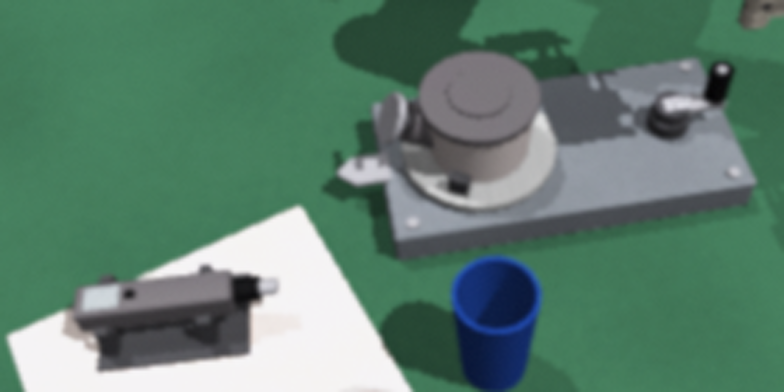

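The plate is now on the pointer side, at crop (396,118) above the pointer at (362,172), and the crank arm points along +x. I'll check both from the wrist camera, then look at the wand.

```bash
python3 - <<'E'
from h import *
np.set_printoptions(precision=4,suppress=True)
a0=np.radians(76.4);X=np.array([np.cos(a0),np.sin(a0)]);Y=np.array([-X[1],X[0]]);tub=np.array([.5177,.0407])
for nm,uv,z in(("plate",(231.4,162.1),.115),("knob",(90+722/2.8,120+67/2.8),.112)):
  q=cast("scene",[uv],z)[0];print(nm,q,(q[:2]-tub)@X,(q[:2]-tub)@Y)
robot.goto([*(tub-.02*X),.28],down(-X))
np.save("T2.npy",wristT());p,d=robot.grab_frame("wrist");cv2.imwrite("pics/w2.png",p[:,:,::-1])
robot.goto([.5607+.02,-.27+.08,.24],down(-X))
np.save("T3.npy",wristT());p2,d=robot.grab_frame("wrist");cv2.imwrite("pics/w3.png",p2[:,:,::-1])
cv2.imwrite("pics/w23.png",np.hstack([p[:260,60:460],p2[:260,60:460]])[:,:,::-1]);print(robot.read_t())
E
```

```text
plate [ 0.5063 -0.0371  0.115 ] -0.07828762555348742 -0.0072166381825734
knob [0.5774 0.2816 0.112 ] 0.24818799167319391 -0.0014145490901081165
20.45
```

View pics/w23.png

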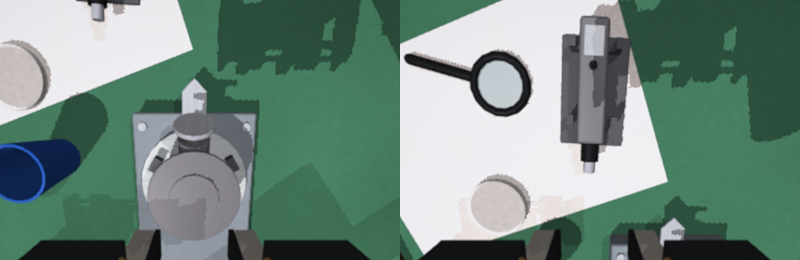

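Plate (254,126), pointer tip (255,80) and tub (254,190) are in line in the left view. In the right view the wand runs from tail (255,17) to tip (248,173).

```bash
python3 - <<'E'
from h import *
np.set_printoptions(precision=4,suppress=True)
T=np.load("T2.npy")
q=np.array([cast("wrist",[uv],z,T)[0] for uv,z in(((254,126),.115),((255,80),.04),((254,190),.131))]);print("plate,ptr,tub",q)
v=q[2]-q[1];print("dir tub-ptr",np.degrees(np.arctan2(v[1],v[0])),"plate",np.degrees(np.arctan2(*(q[2]-q[0])[[1,0]])))
im=cv2.imread("pics/w3.png");g=cv2.cvtColor(im,cv2.COLOR_BGR2GRAY)
T=np.load("T3.npy")
for r in(90,100,110,120,130,140,150,158,165,170,173,176): print(r,g[r,232:272])
E
```

```text
plate,ptr,tub [[ 0.4971 -0.0409  0.115 ]
 [ 0.4823 -0.0959  0.04  ]
 [ 0.5144  0.0308  0.131 ]]
dir tub-ptr 75.78704658157483 plate 76.41937312142834
90 [ 88  86  85  86  84  81  94 113 128 138 138 139 138 138 138 137 135 136
 135 134 124 112  98  86  87  86  87  88  87  89  90  85  76  65  61  63
  65  65  65  65]
100 [ 87  86  86  85  82  80  97 120 133 140 140 140 139 139 138 138 137 136
 137 136 124 101  86  85  86  87  88  87  87  88  91 101 101  77  62  62
  64  63  65  65]
110 [ 70  51  49  47  48  66  99 123 138 142 141 141 140 139 138 138 137 138
 138 136 136 135 136 134 134 134 134 135 135 136 129 111  85  66  62  63
  63  63  64  63]
120 [ 92  64  43  49  66  89 111 128 140 142 142 141 142 140 139 140 138 138
 138 137 136 136 136 135 135 134 134 134 135 133 120 100  74  58  58  50
  46  44  60  84]
130 [ 86  85  85  83  79  96 118 136 142 143 142 143 142 141 140 141 139 139
 138 137 138 137 135 135 135 135 136 135 135 127 108  81  53  47  47  53
  82  99  97  97]
140 [ 86  85  85  83  81 100 124 137 141 140 140 140 138 140 140 140 139 139
 138 138 138 137 137 137 137 136 1
[... 364 characters left out ...]
40 240 240
 240 240 239 240]
165 [239 238 238 235 231 229 229 229 232 233 220 175 160 181 196 202 204 200
 189 177 161 135 132 212 241 240 240 240 240 240 239 240 240 240 240 240
 240 240 240 240]
170 [240 239 235 231 231 232 233 233 233 233 223 184 171 188 200 197 197 194
 182 169 149 122 147 222 240 240 240 239 239 240 240 240 240 239 240 240
 240 240 240 240]
173 [240 238 234 232 231 231 232 234 236 234 231 230 229 229 228 215 212 217
 205 206 212 219 233 241 240 240 240 240 240 240 240 240 240 240 239 240
 240 240 240 240]
176 [240 240 240 240 240 239 240 240 240 240 240 240 240 240 240 240 240 240
 240 240 240 240 240 240 240 240 240 240 240 239 239 239 240 240 240 240
 240 240 239 240]
```

```bash
python3 -c "
import cv2
a=cv2.imread('pics/w3.png');cv2.imwrite('pics/w3c.png',cv2.resize(a[5:185,205:305],None,fx=3.3,fy=3.3,interpolation=cv2.INTER_CUBIC))"
```

```text
(no output)
```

View pics/w3c.png

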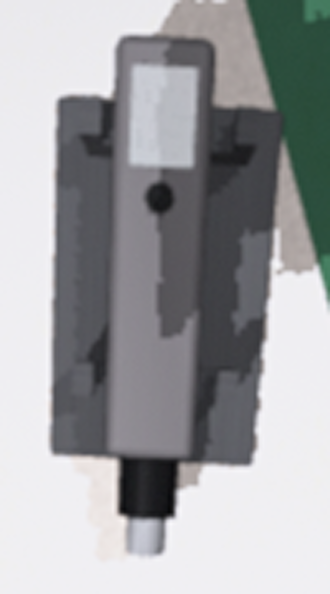

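The close crop shows the handle tail at crop (165,38), handle front middle at (155,457), and tip end at (145,553).

```bash
python3 - <<'E'
from h import *
np.set_printoptions(precision=4,suppress=True)
T=np.load("T3.npy")
c=lambda p:np.array(p)/3.3+[205,5]
tail,front,tip=[cast("wrist",[c(p)],z,T)[0] for p,z in(((165,38),.06),((154,457),.06),((145,553),.048))]
print(tail,front,tip,"len",np.linalg.norm(front-tail),np.linalg.norm(tip-tail))
b=cast("wrist",c([(57,98),(278,112),(252,464),(52,455)]),.006,T);print("base",b,[np.linalg.norm(b[i]-b[i-1]) for i in range(4)],b.mean(0))
for u in(front-tail,tip-tail,b[2]+b[3]-b[0]-b[1]):print(np.degrees(np.arctan2(u[1],u[0])))
print("origin",tail+(front-tail)*80/140, front+(tail-front)*60/140)
tt=cast("top",[(330.5,200)],.045)[0];print(tt)
E
```

```text
[ 0.5364 -0.3643  0.06  ] [ 0.5726 -0.2316  0.06  ] [ 0.5858 -0.1935  0.048 ] len 0.13754731559417666 0.178189969163315
base [[ 0.5785 -0.3694  0.006 ]
 [ 0.4952 -0.3443  0.006 ]
 [ 0.5332 -0.2121  0.006 ]
 [ 0.618  -0.2366  0.006 ]] [np.float64(0.13850002574623135), np.float64(0.08697278729081072), np.float64(0.13756167565022318), np.float64(0.08832836960888495)] [ 0.5562 -0.2906  0.006 ]
74.74614445921522
73.88270725014276
73.6873155042911
origin [ 0.5571 -0.2884  0.06  ] [ 0.5571 -0.2884  0.06  ]
[ 0.588  -0.1963  0.045 ]
```

```bash
cat > w.py <<'E'
from h import *
np.set_printoptions(precision=4,suppress=True)
b=np.radians(74.2);W=np.array([np.cos(b),np.sin(b),0]);G=np.array([.5575,-.289,0])-.010*W;RW=down(-W)
a=np.radians(76.4);X=np.array([np.cos(a),np.sin(a),0])
xw=np.cos(np.pi/6)*X-[0,0,.5];zw=.5*X+[0,0,np.cos(np.pi/6)]
RT=np.c_[-xw,np.cross(-zw,-xw),-zw]
P=np.array([.5177,.0407,0])-.09*X+[0,0,.115]
touch=lambda g:P-xw*(.11+g)-zw*.019   # tip g m short of plate_out
E
python3 - <<'E'
from w import *
robot.move_gripper(1.0)
robot.goto(G+[0,0,.13],RW)
robot.servo_line(G+[0,0,.026],speed=.15);print(robot.read_force())
robot.move_gripper(0);print("grip",robot.read_grip_width()*88,robot.read_finger_force(),robot.read_force())
robot.servo_line(G+[0,0,.20],speed=.15);robot.dwell(.2);print(robot.read_force(),robot.read_ft_torque())
robot.goto(touch(.06),RT);robot.dwell(.3)
print(robot.read_force(),robot.read_position()-touch(.06),robot.read_t())
for n in("top","scene"):
    q,d=robot.grab_frame(n);cv2.imwrite(f"pics/{n}2.png",q[:,:,::-1])
A=cv2.imread("pics/top2.png")[180:290,180:380];B=cv2.imread("pics/scene2.png")[110:220,130:330]
cv2.imwrite("pics/st2.png",cv2.resize(np.vstack([A,B]),None,fx=2.7,fy=2.7,interpolation=cv2.INTER_CUBIC))
E
```

```text
[ 0.2414 -0.0903 -0.5511]
grip 34.05424018121157 29.962679743766785 [ 0.2213 -0.2184  0.2443]
[-0.1003  0.0978 -2.9839] [ 0.0123 -0.0436  0.0273]
[ 0.1917 -0.7094 -3.1634] [ 0.0002 -0.0006  0.    ] 26.3417
```

View pics/st2.png

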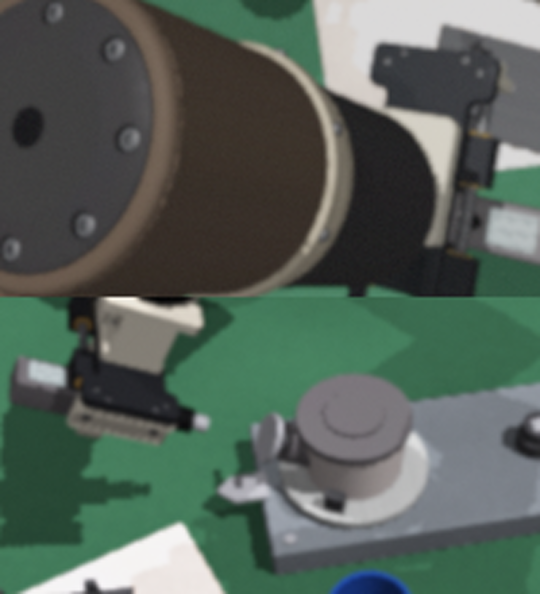

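The wand is held in line, with its tip at scene px (205,157), pointing at the plate at about (231,162). Now the approach by touch.

```bash
python3 - <<'E'
from w import *
def proj(n,p):
    c=robot.camera_info(n);f=192/np.tan(np.radians(c["vfov"]/2));q=c["view"]@np.r_[p,1];return q[:2]/q[2]*f+[c["cx"],c["cy"]]
print("tip exp",proj("scene",P-xw*.06),"plate exp",proj("scene",P+xw*.007))
robot.servo_line(touch(.012),speed=.08);robot.dwell(.2)
F0=np.mean([robot.read_force() for _ in range(5)],0);print("base",F0)
g=.012;hit=False
while g>-.024:
    g-=.001
    robot.servo_line(touch(g),speed=.02);robot.dwell(.04)
    f=-(robot.read_force()-F0)@xw
    if f>.5: print(round(g*1e3,1),round(f,2))
    if f>3.2: hit=True;break
print("hit",hit,g,robot.read_t())
if hit:
    for i in range(5):
        robot.dwell(.5);D=robot.read_force()-F0;print("hold",-D@xw,D,robot.read_ft_torque())
    q,d=robot.grab_frame("scene");cv2.imwrite("pics/scene3.png",q[:,:,::-1])
    cv2.imwrite("pics/s3c.png",cv2.resize(q[100:220,130:290,::-1],None,fx=4.5,fy=4.5,interpolation=cv2.INTER_CUBIC))
E
```

```text
tip exp [205.8021 155.9422] plate exp [228.982  161.2851]
base [ 0.515  -0.3928 -3.7855]
9.0 0.88
2.0 0.55
1.0 1.1
-1.0 1.14
-2.0 0.58
-4.0 1.53
-5.0 2.91
-6.0 4.56
hit True -0.006000000000000004 32.6417
hold 4.199600367184624 [-1.1904 -2.8565  3.1055] [ 0.6522 -0.3223  0.0613]
hold 4.128964835366522 [-2.0177 -2.4547  3.3036] [ 0.5434 -0.264   0.066 ]
hold 5.091569987519972 [-0.9405 -3.4315  4.0233] [ 0.6064 -0.2538  0.0938]
hold 4.892640720089255 [-1.173  -3.0946  4.0979] [ 0.6449 -0.2034 -0.0149]
hold 5.137928256233071 [-1.1645 -3.8407  3.3358] [ 0.6368 -0.2013  0.0645]
```

View pics/s3c.png

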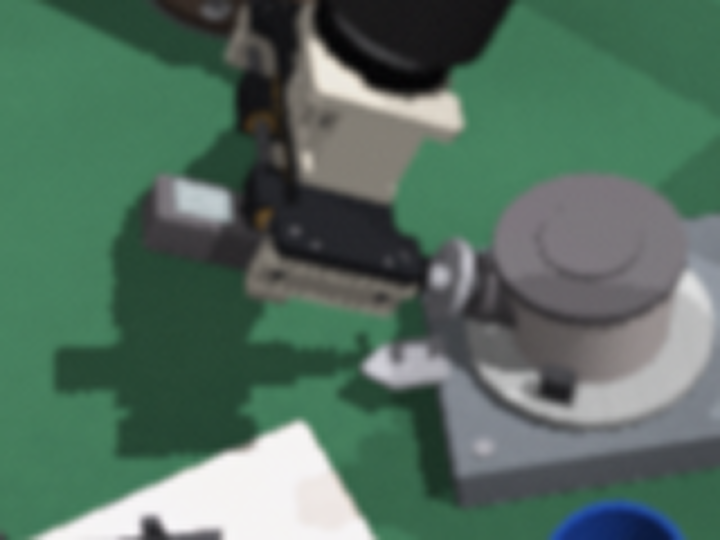

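The tip rests on the plate at crop (440,272), the middle of the disc, and held about 4–5 N for 2.5 s. Next I take the wand back.

```bash
python3 - <<'E'
from w import *
robot.servo_line(touch(.06),speed=.08)
robot.goto(G+[0,0,.20],RW)
robot.servo_line(G+[0,0,.05],speed=.15);robot.dwell(.2);F0=robot.read_force();print(F0)
z=.05
robot.servo_line(G+[0,0,.029],speed=.06);print(robot.read_force())
for z in(.028,.027,.0265,.026):
    robot.servo_line(G+[0,0,z],speed=.02);robot.dwell(.1);F=robot.read_force();print(z,F)
    if F[2]-F0[2]>3:break
robot.move_gripper(1.0);robot.dwell(.1);print(robot.read_force())
robot.servo_line(G+[0,0,.2],speed=.15)
robot.goto([.5807,-.19,.24],down(-X))
np.save("T4.npy",wristT());p,d=robot.grab_frame("wrist");q,_=robot.grab_frame("scene")
cv2.imwrite("pics/fin.png",np.hstack([p[:260,150:400],q[100:360,90:370]])[:,:,::-1]);print(robot.read_t())
E
```

```text
[ 0.2281 -0.2717 -3.0441]
[-0.0764 -0.4184 -2.9628]
0.028 [ 0.07    0.4045 -2.844 ]
0.027 [ 0.3293 -0.1313 -3.4341]
0.0265 [ 0.0846  0.1151 -3.1114]
0.026 [ 0.1018  0.4364 -2.8664]
[-0.4725 -0.1721 -0.6117]
43.2583
```

View pics/fin.png

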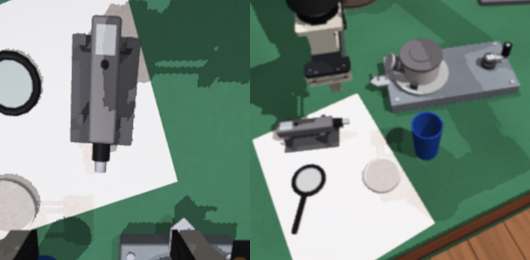

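The wand lies in its rest as before (tip at (100,172)), the plate still faces the pointer, and the cup, dish and magnifier are undisturbed. The robot is clear of everything.

```bash
python3 -c "
from rig import robot
print(robot.job_done(),robot.read_t())"
```

```text
the job is handed in; nothing more can be done
the job is handed in; nothing more can be done
```

The job is done and handed in at about 43 s: I wound the plate over the pointer, held the wand tip on its middle at 4–5 N for about 2.5 s, then laid the wand back in its rest with the cup, dish and magnifier untouched.

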